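# Hang the sachet caddy on the counter's transfer rail and run it up to the end stop

### The job

Pick up the green sachet caddy by its black grip, lift its steel hook over the lip of the aluminium transfer rail at the yellow-marked loading stretch, and lower it gently until the hook sits fully down in the groove behind the lip and you feel the groove bear its weight. Keeping it seated, slide it along the rail away from the loading stretch until it has pushed the orange flag back and rests against the black rubber buffer of the blue end stop, then let go and leave it hanging there. Be gentle with the rail and buffer (never more than about 20 N), and leave the jar, the tub and the brass weight where they are.

Things in the scene. Friction and masses are not known exactly. Their poses are not given: they have to be found in the camera images.
- caddy_grip (a point): centre of the caddy's black grip block: 30 mm along caddy x, 20 along y (pinch it across y), 50 tall, standing on the hook's bridge, whose top is 25 mm below this point. At (-25, 0, 175) mm in the caddy's frame; axes as the caddy's. The caddy starts upright on the counter beyond the rail.
- caddy: loose, 0.2 to 0.4 kg: green open box 60 (x) x 90 (y) x 70 (z) mm with sachets; steel back plate 60 wide (y), x -30 to -25, rising to z 150; at its top a hook, see hook_foot. Origin: centre of the box's underside; z up, x from the hook to the box's front. Hung properly its underside is about 30 mm above the counter and it tilts a few degrees at most.
- hook_foot (a point): lowest point of the steel hook's leg, mid-width; (-42, 0, 120) mm in the caddy's frame, same axes. Hook 60 mm wide in y: level bridge z 144 to 150, x -45 to -25, then the leg down behind it, x -45 to -39, with a rounded foot at z 120. The slot between leg and plate is 9 mm.
- rail: fixed aluminium rail 440 mm long (y) on two posts. Origin on the counter under the lip, mid-length; x points away from the robot, to the side where the caddy hangs; z up. Lip 5 mm thick at x = 0, rounded top z 164. Smooth front face x +2.5, z 90 up to the lip: with the plate flat on it the leg clears the lip by 4 mm. Yellow loading stretch: y -170 to -40 (for the hook's middle).
- rail_seat (a point): on the groove's floor, midway across it and along the rail: (-8.5, 0, 150) mm in the rail's frame, same axes. Groove x -14.5 to -2.5; back wall behind it x -19.5 to -14.5, top z 170.
- flag (a joint): orange light spring flag (<0.5 N) on the blue end stop (top z 178) on the rail's +y half; m, 0 free, grows as the caddy pushes it to +y; 0.012 = caddy just touches the rubber buffer (2.5 N/mm, 9 mm travel), which meets the end of the hook. The stop is clamped anew each time: buffer face anywhere at rail y 65 to 150 mm, not measured; slide slowly and feel for it.
- jar: bystander: amber jar with green cap, 68 mm across, 110 mm tall; origin under its centre
- tub: bystander: clear food tub, 114 x 84 x 58 mm, white lid and green clip; origin under its centre
- weight: bystander: brass scale weight, 44 mm across, 58 mm tall; origin under its centre

How it is judged:
On the way, in this order (a step that is already met when the one before it is completed fails the run):
1. the hook hangs on the yellow loading stretch, fully down in the groove behind the lip, the rail bearing at least about its weight (z of hook_foot in the frame of rail_seat between -0.003 and 0.0025 m and x of hook_foot in the frame of rail_seat between -0.006 and 0.006 m and angle between the x axis of caddy and the x axis of rail, either way round below 0.12 rad and angle between caddy's own z axis and vertical below 0.15 rad and y of hook_foot in the frame of rail_seat between -0.18 and -0.03 m and contact force between caddy and rail above 1.8 N), for 0.2 s.
2. still seated, the caddy has slid along and pushed the flag back to the buffer (flag at least 9 mm) (z of hook_foot in the frame of rail_seat between -0.003 and 0.0025 m and x of hook_foot in the frame of rail_seat between -0.006 and 0.006 m and angle between the x axis of caddy and the x axis of rail, either way round below 0.12 rad and angle between caddy's own z axis and vertical below 0.15 rad and value of joint flag above 0.009 m), for 0.2 s.
At the end, for the whole second after the job is handed in: Caddy released, still, upright (8.5 deg) and in line with the rail (7 deg); hook foot within 2.5 mm of the groove floor and 6 mm of its middle, behind the lip; flag pushed back at least 9 mm (within 3 mm of the buffer); jar, tub and weight upright in place (all of step 2 and linear speed of caddy below 0.02 m/s and contact force between the fingers and caddy below 0.1 N and angle between each of jar, tub, weight's own z axis and vertical below 0.2 rad); the robot touches nothing.
It fails at once if the caddy is pressed, knocked or dropped on the rail or its end stop with more than 22 N (contact force between caddy and rail above 22 N).
It fails at once if the gripper or arm bears on the rail or its end stop with more than 10 N (contact force between any of the fingers, the arm and rail above 10 N).
It fails at once if the jar is pushed more than 15 mm from its place (distance of jar from where it was at the start of the episode above 0.015 m).
It fails at once if the tub is pushed more than 15 mm from its place (distance of tub from where it was at the start of the episode above 0.015 m).
It fails at once if the weight is pushed more than 15 mm from its place (distance of weight from where it was at the start of the episode above 0.015 m).
It also fails if it takes over 59 s, if anything falls off the work surface, if the arm or the gripper's body presses on something with over 40 N, if the wrist force passes 120 N, or if a joint passes its speed limit or range.

### The arm

A 6-joint arm with a two-finger parallel gripper is mounted at the origin on the work surface. World frame = base frame: x ahead of the robot, y to its left, z up, the work surface at z = 0. Lengths are in m, angles in rad, forces in N, time in s.
With the tool pointing down it reaches from about 0.35 to 0.85 m from the base axis. Payload 8.1 kg.
Tool frame: the origin (TCP) lies at the centre of the arm's flange, where the gripper is bolted on; the fingertips stand 186 mm ahead of it and the grasp point (between the pads) lies 167 mm ahead of it (robot.grasp_offset is the distance from the TCP to the grasp point, in m); z points along the fingers, y is the line along which they close (so a half turn about z gives the same grasp; the last joint's range is limited). The gripper opens to 93 mm and grips with 3 to 60 N. Pads are 15 mm wide; open, the fingers measure 128 mm over their backs; the gripper's body (75 mm by 188 mm) begins 65 mm behind the grasp point.
Start: joints at [-1.317, 0.13, 1.488, -0, 1.523, -0.085], TCP at [0.199, -0.566, 0.405] pointing down, gripper open.
Joint ranges: [-2.96, 2.96], [-0.89, 2.26], [0.02, 2.5], [-1.34, 4.48], [0, 2.73], [-2.66, 2.66]. Speed limits (rad/s): [2.39, 2.39, 2.79, 3.14, 3.14, 3.14].

### API

Orientations are given as a rotation vector (axis times angle).
In Python, from plant import robot gives the robot as it stands.
- The arm moves only by the tool drive_tool, never from a script. Its argument "moves" is one flat list of numbers, 7 for each row, row after row: the finger opening in mm, from 0 to 93, then the shift along the tool's x, y, z in mm, then the turn, a rotation vector about the tool's x, y, z in degrees. A call has 1 to 8 rows; each row shifts and turns the commanded pose from where the row before left it, along the tool's axes as they then stand; what a row does not reach is not made up. A row lasts 1/10 s, in which the tool goes at most 50 mm and 8.59 degrees, less where a joint would pass 70% of its speed; a pose out of reach is approached as far as the arm can. A call is refused whole if a number of a shift passes 50 or a number of a turn 8.59, either way. A call with a gripper value outside its range is refused whole. The fingers move at their own pace and stop on an object; "grip_force" is the grip in N (left out, the last holds). Time passes only in rows, so rows that do not move let the fingers close. It gives the time, the measured TCP pose, the force, the opening and the grip force at its end, in the units of the state.
- robot.read_state(): the state, without advancing time (a new reading comes with each control period).
- robot.read_camera(name): name is "scene" or "top" or "wrist"; returns a dict with "color" (384x512x3 uint8, red, green, blue), "depth" (384x512 float32, m along the optical axis (not along the pixel's ray), 0 where there is no reading), "mtx" (3x3 intrinsics, pixels), "R" (3x3) and "t" (3): a world point X has camera coordinates R X + t. Camera axes: x right, y down, z forward; pixel columns grow to the right and rows downward; lengths in m; the calibration is good to about 2 mm. A picture is of the moment at which its call begins.
- robot.close_job(): hands the job in; it is judged then, once.
The state is a dict: "t": time; "q": joint angles; "dq": joint speeds; "joint_torque": joint torques, N m; "tool_pos": TCP position; "orientation": TCP orientation; "force": force on the tool from outside, world axes, zero at the start; "wrist_torque": the same for the moment, N m; "opening": finger opening in m; "gripper_force": force on a finger pad.
Only numpy, scipy, OpenCV 4.12 (cv2) and the standard library are available. Lean on these libraries where they do the work, as an engineer would, in place of code of your own. Each camera call takes 0.05 s, during which the arm holds its last target. There are 200 camera calls.

## Working session

There is one attempt and no reset: what is moved stays moved. The work goes in short steps, Python scripts to look and compute and a tool call to move; the robot and the scene stay as the last step left them, time stands still between calls to the robot, and variables do not carry over. Pictures are saved under pics/ and viewed, at most 10 in all, crops included, and the job is handed in when it is done.

Besides the shell and the picture viewer there is one more tool, called as a command line: name --argument value ..., lists and objects as JSON in quotes. drive_tool: Moves the arm, as the interface text tells. Its arguments: {"type":"object","properties":{"moves":{"type":"array","items":{"type":"number"}},"grip_force":{"type":"number"}},"required":["moves"]}

```bash
ls; mkdir -p pics; python3 - <<'E'
from plant import robot
import cv2, numpy as np
for n in("scene","top"):
    c=robot.read_camera(n); cv2.imwrite(f"pics/{n}0.png",c["color"][:,:,::-1]); np.savez(f"{n}0.npz",**c)
    print(n,c["mtx"].round(1).tolist(),(-c["R"].T@c["t"]).round(3),c["R"].round(3).tolist(),(c["depth"]>0).mean())
s=robot.read_state();print(s)
E
```

```text
pics
scene [[469.7, 0.0, 260.2], [0.0, 469.7, 194.9], [0.0, 0.0, 1.0]] [1.309 0.217 0.872] [[-0.247, 0.969, -0.021], [0.651, 0.15, -0.744], [-0.718, -0.197, -0.668]] 0.9958140055338541
top [[474.9, 0.0, 256.7], [0.0, 474.9, 194.6], [0.0, 0.0, 1.0]] [3.49e-01 1.00e-03 1.32e+00] [[-0.015, -1.0, -0.017], [-0.988, 0.017, -0.151], [0.151, 0.015, -0.988]] 0.9956461588541666
{'t': 0.1, 'q': array([-1.31737653e+00,  1.31118000e-01,  1.48913507e+00,  1.71914071e-05,
        1.52302300e+00, -8.53994931e-02]), 'dq': array([ 0.00079142, -0.00144682, -0.00252187,  0.00030372,  0.000843  ,
        0.00196123]), 'joint_torque': array([ 1.02250193e-03, -5.61342359e+01, -4.93092620e+01,  7.70175434e-02,
        2.92624271e-02, -6.39090513e-05]), 'tool_pos': array([ 0.19939903, -0.56568818,  0.40379216]), 'orientation': array([-3.09496442e+00, -5.29389659e-01,  1.94906570e-04]), 'force': array([0.30418227, 0.38841226, 1.06716234]), 'wrist_torque': array([-0.03399729, -0.01714239,  0.06085678]), 'gripper_force': 0.0, 'opening': 0.09305402131912668}
```

View pics/scene0.png

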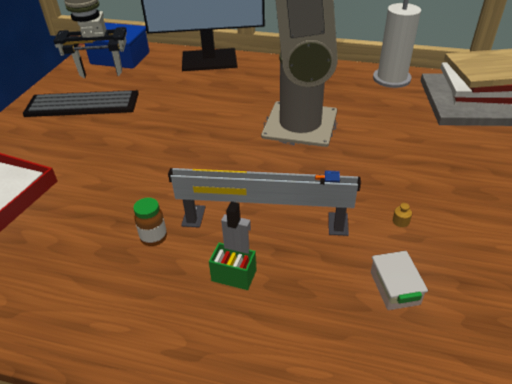

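View pics/top0.png

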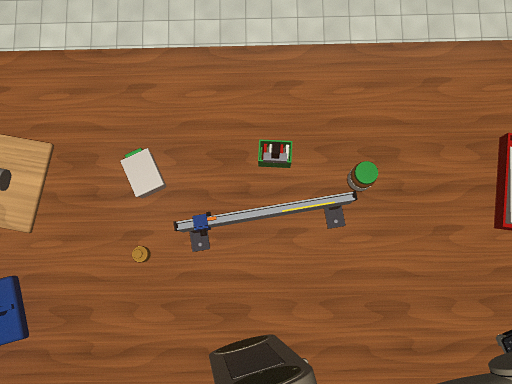

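The scene view shows the rail with the yellow stretch at left (≈220,190), the blue stop at (332,177), the caddy's grip at (233,213), the jar at (150,222), the tub at (400,280) and the weight at (403,215). In the top view the rail runs from (178,226) to (355,196), with the stop at (202,221), the caddy at (275,153) and the jar at (365,175).

```bash
cat > h.py <<'E'
import numpy as np, cv2
def cloud(c):
    d=c["depth"];v,u=np.mgrid[:d.shape[0],:d.shape[1]];K=c["mtx"]
    p=np.dstack([(u-K[0,2])/K[0,0]*d,(v-K[1,2])/K[1,1]*d,d])
    return (p-c["t"])@c["R"]   # world
def rect(p):
    (cx,cy),(w,h),a=cv2.minAreaRect((p[:,:2]*1000).astype(np.float32)); return [round(float(x),1) for x in(cx,cy,w,h,a)]
E
python3 - <<'E'
import numpy as np,cv2
from h import *
for n in("top","scene"):
    c=dict(np.load(n+"0.npz"));P=cloud(c);hsv=cv2.cvtColor(c["color"],cv2.COLOR_RGB2HSV)
    H,S,V=[hsv[...,i].astype(int) for i in range(3)];z=P[...,2]
    ws=(P[...,0]>.3)&(P[...,0]<.85)&(abs(P[...,1])<.45)
    print(n,"table z",np.median(z[ws&(z<.02)]))
    def rep(name,m):
        p=P[m]
        if len(p)<4: print(name,len(p));return
        print(name,len(p),"mean",p.mean(0).round(4),"z",np.percentile(p[:,2],[5,50,95]).round(3),"rect",rect(p))
    g=ws&(H>50)&(H<75)&(S>120)
    nn,l,st,ce=cv2.connectedComponentsWithStats(g.astype(np.uint8))
    for i in range(1,nn):
        if st[i,4]>15: rep("green",(l==i))
    rep("blue",ws&(H>105)&(H<125)&(S>150)&(z>.1))
    rep("yellow",ws&(H>22)&(H<32)&(S>170)&(z>.1))
    rep("orange",ws&(H>5)&(H<16)&(S>200)&(z>.14)&(V>200))
    rep("grip",ws&(z>.12)&(V<50)&(z<.25))
    rep("high>.135",ws&(z>.135)&(z<.185))
    t=ws&(z>.158)&(z<.175)&(S<60)
    p=P[t]; k=np.polyfit(p[:,1],p[:,0],1);print("line x=",k, len(p),"yrange",p[:,1].min(),p[:,1].max())
    rep("brass/other z.03-.07",ws&(z>.03)&(z<.075)&(H>15)&(H<30)&(S>120))
    rep("lid",ws&(z>.045)&(z<.075)&(S<40))
E
```

```text
top table z -0.0005850447298392711
green 165 mean [ 0.665  -0.028   0.0721] z [0.003 0.068 0.073] rect [519.9, -21.0, 88.5, 343.1, 85.9]
green 50 mean [0.6658 0.3574 0.0572] z [0.053 0.057 0.06 ] rect [665.7, 357.0, 8.4, 47.5, 27.5]
green 406 mean [ 0.5858 -0.2624  0.1212] z [0.105 0.109 0.113] rect [474.3, -147.0, 56.4, 386.4, 43.8]
blue 141 mean [0.4598 0.153  0.1935] z [0.174 0.177 0.181] rect [404.5, 93.7, 211.4, 42.9, 47.9]
yellow 67 mean [ 0.4945 -0.1086  0.1695] z [0.166 0.17  0.173] rect [494.3, -107.7, 3.7, 126.1, 8.8]
orange 19 mean [0.4688 0.1286 0.1761] z [0.173 0.176 0.179] rect [468.9, 129.5, 20.3, 5.3, 89.4]
grip 238 mean [0.5419 0.0281 0.1754] z [0.147 0.173 0.201] rect [551.3, 11.5, 179.0, 449.8, 12.1]
high>.135 2193 mean [0.4961 0.0058 0.159 ] z [0.145 0.158 0.178] rect [547.1, 11.7, 171.1, 451.8, 12.1]
line x= [-0.16427953  0.48591643] 602 yrange -0.22430481493898466 0.21735479677258351
brass/other z.03-.07 209 mean [0.4021 0.3264 0.0436] z [0.033 0.039 0.06 ] rect [601.9, 88.6, 297.6, 643.6, 17.3]
lid 1285 mean [0.6113 0.3089 0.0575] z [0.053 0.058 0.062] rect [56
[... 558 characters left out ...]
2.2]
yellow 355 mean [ 0.5095 -0.1047  0.1332] z [0.117 0.127 0.173] rect [503.5, -105.5, 26.8, 126.8, 7.5]
orange 8 mean [0.4704 0.1293 0.1785] z [0.176 0.178 0.181] rect [470.2, 129.5, 6.2, 15.9, 2.6]
grip 342 mean [ 0.6138 -0.0165  0.1802] z [0.154 0.179 0.202] rect [562.6, 9.7, 166.6, 449.2, 8.7]
high>.135 3750 mean [0.5018 0.0031 0.1578] z [0.138 0.159 0.178] rect [555.6, 10.2, 177.0, 453.2, 9.8]
line x= [-0.15104257  0.4873892 ] 1374 yrange -0.2215162702122592 0.2187300725541583
brass/other z.03-.07 306 mean [0.4746 0.2293 0.0481] z [0.033 0.046 0.065] rect [535.5, 157.4, 92.2, 504.5, 33.0]
lid 2092 mean [0.608  0.2335 0.0591] z [0.051 0.059 0.067] rect [566.2, 51.8, 231.1, 677.3, 0.7]
```

```bash
python3 - <<'E'
import numpy as np,cv2
from h import *
for n in("top","scene"):
    c=dict(np.load(n+"0.npz"));P=cloud(c);hsv=cv2.cvtColor(c["color"],cv2.COLOR_RGB2HSV)
    H,S,V=[hsv[...,i].astype(int) for i in range(3)];X,Y,z=P[...,0],P[...,1],P[...,2]
    print(n)
    near=(abs(Y+.025)<.06)&(X>.57)&(X<.70)
    g=near&(z>.155)&(z<.21)&(V<70);p=P[g];print("grip",len(p),p.min(0).round(4),p.max(0).round(4),p.mean(0).round(4))
    t=near&(z>.196)&(z<.21);p=P[t];print("griptop",len(p),rect(p) if len(p)>3 else'',p[:,2].mean())
    b=near&(H>50)&(H<75)&(S>120)&(z>.062)&(z<.078);print("boxrim",rect(P[b]),P[b][:,2].mean())
    pl=near&(z>.08)&(z<.14)&(S<60);p=P[pl]
    if len(p)>20: k=np.polyfit(p[:,1],p[:,0],1);print("plate front x=",k,len(p),p.mean(0).round(4),"yrange",np.percentile(p[:,1],[1,99]))
    # rail face
    lx=.487-.155*Y
    f=(abs(X-lx-.003)<.012)&(abs(Y)<.21)&(z>.1)&(z<.15);p=P[f]
    for _ in range(4):
        if len(p)<30:break
        k=np.polyfit(p[:,1],p[:,0],1);r=p[:,0]-np.polyval(k,p[:,1]);p=p[abs(r)<2*r.std()]
    if len(p)>=30:print("face",k,np.degrees(np.arctan(-k[0])),len(p),r.std())
    r=(abs(X-lx)<.03)&(abs(Y)<.26)&(z>.12)&(z<.172);p=P[r];th=np.arctan(.157)
    yr=-p[:,0]*np.sin(th)+p[:,1]*np.cos(th);xr=p[:,0]*np.cos(th)+p[:,1]*np.sin(th)
    print("rail yr ends",np.percentile(yr,[.3,99.7]).round(4),"xr pct",np.percentile(xr,[1,50,99]).round(4))
    hi=(abs(X-lx)<.035)&(abs(Y)<.22)&(z>.166)&(z<.174);p=P[hi]
    xr=p[:,0]*np.cos(th)+p[:,1]*np.sin(th);print("backwall top xr",len(xr),np.percentile(xr,[5,50,95]).round(4), p[:,2].mean())
E
```

```text
top
grip 126 [ 0.6198 -0.0386  0.1555] [ 0.65   -0.0186  0.204 ] [ 0.6315 -0.0293  0.1932]
griptop 92 [635.8, -28.7, 19.4, 28.3, 87.5] 0.1990306482563491
boxrim [660.1, -31.1, 88.6, 61.9, 86.2] 0.06882038181444698
face [-0.15526459  0.48816246] 8.82553649570073 353 0.0029255335568533053
rail yr ends [-0.3015  0.1471] xr pct [0.4578 0.4798 0.4915]
backwall top xr 419 [0.4695 0.4725 0.4884] 0.1696783699158087
scene
grip 280 [ 0.6185 -0.0398  0.1558] [ 0.6519 -0.018   0.2042] [ 0.642  -0.0269  0.1849]
griptop 111 [635.2, -28.6, 19.8, 31.9, 82.8] 0.2006151488806181
boxrim [660.4, -30.6, 90.7, 61.6, 85.6] 0.06834184315574135
plate front x= [0.04923847 0.63518038] 453 [ 0.6338 -0.0279  0.1103] yrange [-0.05797413  0.00067609]
face [-0.15325656  0.49633209] 8.713159276154975 2431 0.0012717142889173778
rail yr ends [-0.3005  0.1473] xr pct [0.4688 0.4895 0.4939]
backwall top xr 579 [0.4684 0.4731 0.4921] 0.1697891544560607
```

drive_tool --moves '[93,20,-12,-20,0,0,0,93,37,-22.6,-20,0,0,0,93,37,-22.6,0,0,0,0,93,37,-22.6,0,0,0,0,93,37,-22.6,0,0,0,0,93,37,-22.6,0,0,0,0,93,37,-22.6,0,0,0,0,93,37,-22.6,0,0,0,0]' --grip_force 20

```text
t: 0.9
tool_pos: [0.4067, -0.311, 0.4444]
orientation: [-3.096, -0.529, 0.0]
force: [0.5, -0.6, -0.4]
opening: 0.0926
gripper_force: 0.0
```

drive_tool --moves '[93,37,-22.6,0,0,0,0,93,37,-22.6,0,0,0,0,93,37,-22.6,0,0,0,0,93,37,-22.6,0,0,0,0,93,37,-22.6,0,0,0,0,93,37,-22.6,0,0,0,0,93,0,0,0,0,0,7.6,93,0,0,0,0,0,7.6]'

```text
t: 1.7
tool_pos: [0.571, -0.1094, 0.4438]
orientation: [-3.139, -0.112, 0.002]
force: [-0.3, 0.0, 0.4]
opening: 0.093
gripper_force: 0.0
```

drive_tool --moves '[93,0,0,0,0,0,7.6,93,0,0,0,0,0,0]'

```text
t: 1.9
tool_pos: [0.5703, -0.1107, 0.4441]
orientation: [-3.14, 0.096, 0.002]
force: [0.4, 1.1, 0.3]
opening: 0.0931
gripper_force: 0.0
```

drive_tool --moves '[60,30,-43,0,0,0,0,60,30,-43,0,0,0,0,60,0,0,0,0,0,0,60,0,0,0,0,0,0]'

```text
t: 2.3
tool_pos: [0.6326, -0.0316, 0.4437]
orientation: [3.14, -0.085, -0.003]
force: [-0.0, 0.2, -0.6]
opening: 0.0654
gripper_force: 0.0
```

```bash
python3 - <<'E'
from plant import robot
import cv2, numpy as np
from h import *
c=robot.read_camera("wrist"); cv2.imwrite("pics/w1.png",c["color"][:,:,::-1]); np.savez("w1.npz",**c)
s=robot.read_state();print(s["tool_pos"],s["orientation"],s["force"])
P=cloud(c);X,Y,z=P[...,0],P[...,1],P[...,2];V=c["color"].max(2)
t=(z>.19)&(z<.21)&(X>.6)&(X<.67)&(abs(Y+.03)<.04);p=P[t];print("griptop",len(p),rect(p) if len(p)>3 else'',p.mean(0))
hsv=cv2.cvtColor(c["color"],cv2.COLOR_RGB2HSV)
H,S=hsv[...,0],hsv[...,1]
b=(H>50)&(H<75)&(S>120)&(z>.06)&(z<.08)&(Y>-.1);print("rim",b.sum(),rect(P[b]))
# rail
lx=.4939-.154*Y
hi=(z>.16)&(z<.176)&(abs(X-lx)<.05);p=P[hi];print("rail",len(p))
E
```

```text
[ 0.63221668 -0.03248374  0.44413449] [ 3.14006922e+00 -8.77706825e-02 -1.86148487e-03] [-0.17038336 -1.24498175  0.69425572]
griptop 1022 [635.9, -30.0, 20.0, 29.9, 85.7] [ 0.63700607 -0.03001181  0.19926777]
rim 659 [661.3, -32.2, 87.8, 58.0, 86.1]
rail 1211
```

View pics/w1.png

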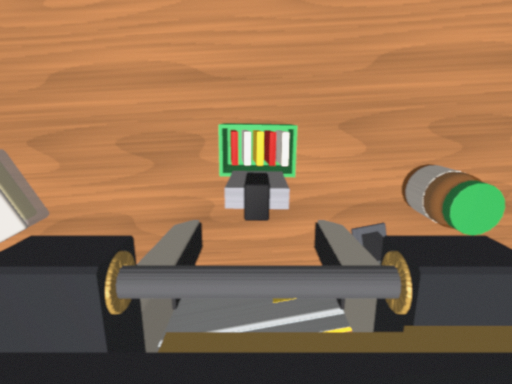

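The wrist view shows the grip centred at (257,195) above the caddy box at (258,150). The jar is at right (470,205) and the rail is below, behind the fingers.

drive_tool --moves '[60,3.5,-2.7,0,0,0,0.7,60,0,0,30,0,0,0,60,0,0,30,0,0,0,60,0,0,25,0,0,0,60,0,0,10,0,0,0,60,0,0,0,0,0,0,40,0,0,0,0,0,0,0,0,0,0,0,0,0]' --grip_force 20

```text
t: 3.15
tool_pos: [0.6365, -0.0303, 0.3521]
orientation: [3.139, -0.112, 0.005]
force: [-1.0, 0.5, 0.8]
opening: 0.0485
gripper_force: 0.0
```

drive_tool --moves '[0,0,0,0,0,0,0,0,0,0,0,0,0,0,0,0,0,0,0,0,0,0,0,0,0,0,0,0,0,0,0,0,0,0,0]' --grip_force 30

```text
t: 3.65
tool_pos: [0.636, -0.03, 0.35]
orientation: [3.14, -0.112, 0.0]
force: [-0.3, -0.1, 1.2]
opening: 0.0195
gripper_force: 30.0
```

drive_tool --moves '[0,0,0,-10,0,0,0,0,0,0,-25,0,0,0,0,0,0,-25,0,0,0,0,0,0,-25,0,0,0,0,0,0,0,0,0,0,0,0,0,0,0,0,0]'

```text
t: 4.25
tool_pos: [0.636, -0.03, 0.4347]
orientation: [3.14, -0.112, 0.001]
force: [0.1, -0.6, -3.2]
opening: 0.0198
gripper_force: 30.0
```

```bash
python3 - <<'E'
from plant import robot
import cv2, numpy as np
from h import *
s=robot.read_state();print(s["tool_pos"],s["orientation"],s["force"],s["wrist_torque"],s["opening"])
c=dict(np.load("w1.npz"));P=cloud(c);X,Y,z=P[...,0],P[...,1],P[...,2]
th=np.radians(8.75);xr=X*np.cos(th)+Y*np.sin(th);yr=-X*np.sin(th)+Y*np.cos(th)
m=(z>.08)&(z<.19)&(xr>.455)&(xr<.52)
for lo in np.arange(-.2,.05,.02):
    k=m&(yr>lo)&(yr<lo+.02)
    if k.sum()<40: continue
    f=k&(z>.158)&(xr>.482);w=k&(z>.166)&(xr<.481);fl=k&(z>.145)&(z<.155)
    print(round(lo,2),k.sum(),[np.percentile(xr[q],[5,50,95]).round(4).tolist()+[float(z[q].mean().round(3))] if q.sum()>8 else 0 for q in(f,w,fl)])
E
```

```text
[ 0.6359993  -0.0299619   0.43472476] [ 3.13953916e+00 -1.12028170e-01  1.17325232e-03] [ 0.11729888 -0.61031025 -3.21319181] [ 0.03212094  0.09005349 -0.05999761] 0.01976792125380295
-0.2 177 [[0.4883, 0.4898, 0.4918, 0.163], [0.4706, 0.474, 0.4752, 0.169], [0.4744, 0.4755, 0.4921, 0.152]]
-0.18 677 [[0.4883, 0.4913, 0.4924, 0.162], [0.4722, 0.4747, 0.4756, 0.169], [0.4744, 0.491, 0.4923, 0.151]]
-0.16 666 [[0.4888, 0.4914, 0.4926, 0.162], [0.4746, 0.4751, 0.4758, 0.168], [0.4745, 0.4912, 0.4925, 0.151]]
-0.14 651 [[0.4885, 0.4914, 0.4926, 0.162], 0, [0.4744, 0.4911, 0.4925, 0.151]]
-0.12 638 [[0.4887, 0.4913, 0.4926, 0.162], 0, [0.4745, 0.4913, 0.4924, 0.151]]
-0.1 617 [[0.4886, 0.4914, 0.4927, 0.162], 0, [0.4747, 0.4915, 0.4926, 0.15]]
-0.08 602 [[0.4888, 0.4916, 0.4926, 0.162], 0, [0.4763, 0.492, 0.4927, 0.15]]
-0.06 567 [[0.4911, 0.492, 0.4926, 0.161], 0, [0.4912, 0.4921, 0.4927, 0.15]]
-0.04 542 [[0.4922, 0.4925, 0.4931, 0.159], 0, [0.4914, 0.4921, 0.4928, 0.15]]
-0.02 522 [0, 0, [0.4913, 0.492, 0.493, 0.149]]
-0.0 40 [[0.4885, 0.4906, 0.4924, 0.163], 0, [0.4747, 0.4757, 0.4923, 0.151]]
```

drive_tool --moves '[0,0,0,0,0,0,-3.21,0,0,0,0,0,0,-3.21,0,0,0,0,0,0,-3.21,0,0,0,0,0,0,-3.21,0,-15,6.5,0,0,0,0,0,-15,6.5,0,0,0,0,0,-15,6.5,0,0,0,0,0,-15,6.5,0,0,0,0]'

```text
t: 5.05
tool_pos: [0.5796, -0.065, 0.4318]
orientation: [-3.131, -0.24, 0.006]
force: [-0.1, 0.3, -2.8]
opening: 0.0199
gripper_force: 30.0
```

drive_tool --moves '[0,-15,6.5,0,0,0,0,0,-15,6.5,0,0,0,0,0,-15,6.5,0,0,0,0,0,-12,5,0,0,0,0,0,-8,3,0,0,0,0,0,0,0,0,0,0,0,0,0,0,0,0,0,0]'

```text
t: 5.75
tool_pos: [0.5206, -0.1018, 0.4345]
orientation: [-3.132, -0.239, 0.0]
force: [0.0, -0.4, -3.1]
opening: 0.0196
gripper_force: 30.0
```

```bash
cat > st.py <<'E'
from plant import robot
import numpy as np
def st():
    s=robot.read_state();p=s["tool_pos"];o=s["orientation"];th=np.radians(8.75)
    xr=p[0]*np.cos(th)+p[1]*np.sin(th);yr=-p[0]*np.sin(th)+p[1]*np.cos(th)
    print("t",s["t"],"foot rail-frame mm x %.1f (want -8) y %.1f  z %.1f"%((xr-.017-.4896)*1e3,(yr+.077)*1e3,(p[2]-.3497+.12)*1e3),"yaw",np.degrees(2*np.arctan2(o[1],o[0]))%360,"F",s["force"].round(2),"T",s["wrist_torque"].round(3))
E
python3 - <<'E'
from st import st; st()
from plant import robot
import cv2, numpy as np
from h import *
for n in("wrist","scene"):
    c=robot.read_camera(n); cv2.imwrite(f"pics/{n}2.png",c["color"][:,:,::-1]); np.savez(f"{n}2.npz",**c)
P=cloud(c);th=np.radians(8.75);X,Y,z=P[...,0],P[...,1],P[...,2]
xr=X*np.cos(th)+Y*np.sin(th);yr=-X*np.sin(th)+Y*np.cos(th)
hsv=cv2.cvtColor(c["color"],cv2.COLOR_RGB2HSV);H,S=hsv[...,0],hsv[...,1]
g=(H>50)&(H<75)&(S>120)&(abs(yr+.18)<.06)&(xr<.62)
front=g&(z>.09)&(z<.15);A=np.c_[z[front],yr[front],np.ones(front.sum())]
print("front",front.sum(),np.linalg.lstsq(A,xr[front],rcond=None)[0].round(4),"z",np.percentile(z[g],[1,99]).round(4),"yr",np.percentile(yr[g],[1,99]).round(4))
pl=(S<60)&(z>.165)&(z<.222)&(abs(yr+.18)<.04)&(xr>.48)&(xr<.52)
A=np.c_[z[pl],yr[pl],np.ones(pl.sum())]
print("plate",pl.sum(),np.linalg.lstsq(A,xr[pl],rcond=None)[0].round(4),np.median(xr[pl]),np.percentile(yr[pl],[2,98]))
E
```

```text
t 5.75 foot rail-frame mm x -7.5 (want -8) y -102.8  z 204.8 yaw 8.74120040137774 F [ 0.04 -0.42 -3.09] T [-0.056  0.057 -0.051]
front 833 [-0.2806 -0.0653  0.5698] z [0.0876 0.1576] yr [-0.2224 -0.1328]
plate 500 [0.0058 0.0012 0.4965] 0.49749155913447607 [-0.2070094  -0.14875798]
```

View pics/scene2.png

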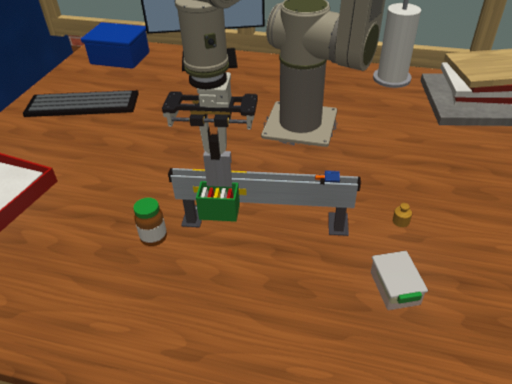

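The scene view shows the caddy held upright in front of and above the rail's yellow stretch (plate at (217,165), box at (218,203)). The gap from plate to rail face agrees with the planned foot x of −7.5 mm.

drive_tool --moves '[0,0,0,10,0,0,0,0,0,0,10,0,0,0,0,0,0,8,0,0,0,0,0,0,4,0,0,0,0,0,0,3,0,0,0,0,0,0,3,0,0,0,0,0,0,3,0,0,0,0,0,0,0,0,0,0]'

```text
t: 6.65
tool_pos: [0.5205, -0.1019, 0.3935]
orientation: [-3.132, -0.24, 0.0]
force: [0.4, -0.4, -3.2]
opening: 0.0199
gripper_force: 30.0
```

drive_tool --moves '[0,0,0,2,0,0,0,0,0,0,2,0,0,0,0,0,0,2,0,0,0,0,0,0,0,0,0,0]'

```text
t: 7.05
tool_pos: [0.5204, -0.1019, 0.3874]
orientation: [-3.132, -0.24, 0.001]
force: [-0.2, 0.3, -2.6]
opening: 0.02
gripper_force: 30.0
```

drive_tool --moves '[0,0,0,2,0,0,0,0,0,0,1,0,0,0,0,0,0,0,0,0,0]'

```text
t: 7.35
tool_pos: [0.5205, -0.1019, 0.3845]
orientation: [-3.132, -0.24, 0.001]
force: [0.2, 0.1, -2.7]
opening: 0.0194
gripper_force: 30.0
```

```bash
python3 -c "from st import st; st()"
```

```text
t 7.35 foot rail-frame mm x -7.7 (want -8) y -102.9  z 154.8 yaw 8.75123457407443 F [ 0.22  0.13 -2.72] T [0.04  0.091 0.007]
```

Foot at about 155 mm, in the groove with no contact yet, so I continue in 1 mm steps.

drive_tool --moves '[0,0,0,1,0,0,0,0,0,0,1,0,0,0,0,0,0,1,0,0,0,0,0,0,0,0,0,0]'

```text
t: 7.75
tool_pos: [0.5205, -0.1019, 0.3815]
orientation: [-3.132, -0.24, 0.001]
force: [-0.2, -0.2, -3.2]
opening: 0.0198
gripper_force: 30.0
```

drive_tool --moves '[0,0,0,0.7,0,0,0,0,0,0,0.5,0,0,0,0,0,0,0,0,0,0]'

```text
t: 8.05
tool_pos: [0.5205, -0.1019, 0.3805]
orientation: [-3.132, -0.24, 0.0]
force: [0.4, 0.3, -1.6]
opening: 0.0199
gripper_force: 30.0
```

drive_tool --moves '[0,0,0,0.5,0,0,0,0,0,0,0,0,0,0]'

```text
t: 8.25
tool_pos: [0.5205, -0.1019, 0.38]
orientation: [3.132, 0.24, 0.0]
force: [-0.2, -0.2, -2.9]
opening: 0.0198
gripper_force: 30.0
```

drive_tool --moves '[0,0,0,0.5,0,0,0,0,0,0,0,0,0,0,0,0,0,0,0,0,0]'

```text
t: 8.55
tool_pos: [0.5206, -0.1019, 0.3799]
orientation: [3.132, 0.24, 0.001]
force: [-1.7, 1.2, 1.3]
opening: 0.0199
gripper_force: 30.0
```

drive_tool --moves '[0,0,0,0.5,0,0,0,0,0,0,0,0,0,0,0,0,0,0,0,0,0]'

```text
t: 8.85
tool_pos: [0.5206, -0.1019, 0.3799]
orientation: [3.132, 0.24, 0.001]
force: [-1.9, 1.8, 5.6]
opening: 0.0199
gripper_force: 30.0
```

drive_tool --moves '[0,0,0,0.5,0,0,0,0,0,0,0,0,0,0,0,0,0,0,0,0,0]'

```text
t: 9.15
tool_pos: [0.5206, -0.1018, 0.3798]
orientation: [3.132, 0.24, 0.002]
force: [-2.8, 1.4, 7.7]
opening: 0.0197
gripper_force: 30.0
```

Contact at foot z ≈ 150.2 mm, with the rail bearing about 11 N. I ease off to a light bearing and slide along +y of the rail (tool −y).

drive_tool --moves '[0,0,0,-0.8,0,0,0,0,0,0,0,0,0,0,0,0,0,0,0,0,0]'

```text
t: 9.45
tool_pos: [0.5207, -0.1019, 0.3798]
orientation: [3.132, 0.24, 0.001]
force: [-1.8, 2.1, 6.2]
opening: 0.0196
gripper_force: 30.0
```

drive_tool --moves '[0,0,-2,0,0,0,0,0,0,-5,0,0,0,0,0,0,-5,0,0,0,0,0,0,-5,0,0,0,0,0,0,-5,0,0,0,0,0,0,-3,0,0,0,0,0,0,0,0,0,0,0]'

```text
t: 10.15
tool_pos: [0.5168, -0.0766, 0.3798]
orientation: [3.132, 0.241, 0.002]
force: [0.1, -1.8, 6.0]
opening: 0.0197
gripper_force: 30.0
```

```bash
python3 -c "from st import st; st()"
```

```text
t 10.15 foot rail-frame mm x -7.4 (want -8) y -77.3  z 150.1 yaw 8.781771788117451 F [ 0.14 -1.82  6.04] T [-0.427  0.103  0.015]
```

drive_tool --moves '[0,0,-4,-0.4,0,0,0,0,0,-8,0,0,0,0,0,0,-8,0,0,0,0,0,0,-8,0,0,0,0,0,0,-8,0,0,0,0,0,0,-8,0,0,0,0,0,0,-4,0,0,0,0,0,0,0,0,0,0,0]'

```text
t: 10.95
tool_pos: [0.5093, -0.0285, 0.3798]
orientation: [-3.131, -0.241, 0.0]
force: [0.2, -0.6, 5.7]
opening: 0.0199
gripper_force: 30.0
```

```bash
python3 -c "from st import st; st()"
```

```text
t 10.95 foot rail-frame mm x -7.6 (want -8) y -28.7  z 150.1 yaw 8.808381918489374 F [ 0.19 -0.62  5.72] T [-0.088  0.149  0.003]
```

drive_tool --moves '[0,0,-5,-0.4,0,0,0,0,0,-8,0,0,0,0,0,0,-8,0,0,0,0,0,0,-8,0,0,0,0,0,0,-8,0,0,0,0,0,0,-8,0,0,0,0,0,0,-4,0,0,0,0,0,0,0,0,0,0,0]'

```text
t: 11.75
tool_pos: [0.5017, 0.0197, 0.3799]
orientation: [-3.131, -0.241, 0.001]
force: [0.4, 1.4, 1.8]
opening: 0.0199
gripper_force: 30.0
```

drive_tool --moves '[0,0,-5,0,0,0,0,0,0,-8,0,0,0,0,0,0,-8,0,0,0,0,0,0,-8,0,0,0,0,0,0,-8,0,0,0,0,0,0,-5,0,0,0,0,0,0,0,0,0,0,0]'

```text
t: 12.45
tool_pos: [0.4954, 0.0611, 0.3799]
orientation: [-3.132, -0.241, 0.001]
force: [-0.5, -1.0, -2.0]
opening: 0.02
gripper_force: 30.0
```

```bash
python3 - <<'E'
from st import st; st()
from plant import robot
import cv2
c=robot.read_camera("scene");im=c["color"][130:230,160:370,::-1];cv2.imwrite("pics/s3.png",cv2.resize(im,None,fx=3.5,fy=3.5,interpolation=cv2.INTER_CUBIC))
E
```

```text
t 12.45 foot rail-frame mm x -7.7 (want -8) y 62.1  z 150.2 yaw 8.813314727586999 F [-0.46 -1.01 -1.98] T [ 0.032  0.075 -0.023]
```

View pics/s3.png

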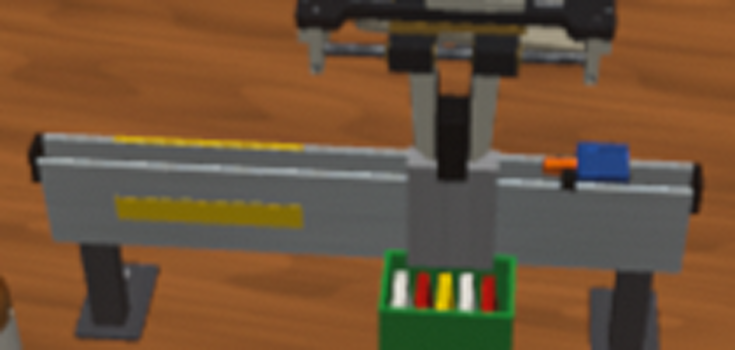

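The crop shows the caddy seated with its hook end at px 498, the orange flag tip at 543 and the buffer near 562 next to the blue stop. That leaves about 30 mm to the flag and 42 mm to the buffer.

drive_tool --moves '[0,0,-5,0.3,0,0,0,0,0,-6,0,0,0,0,0,0,-6,0,0,0,0,0,0,-5,0,0,0,0,0,0,-3,0,0,0,0,0,0,-3,0,0,0,0,0,0,-3,0,0,0,0,0,0,0,0,0,0,0]'

```text
t: 13.3
tool_pos: [0.4908, 0.0913, 0.3799]
orientation: [-3.132, -0.24, -0.0]
force: [-0.0, 0.7, 0.9]
opening: 0.0196
gripper_force: 30.0
```

drive_tool --moves '[0,0,-2,0,0,0,0,0,0,-2,0,0,0,0,0,0,-1,0,0,0,0,0,0,0,0,0,0,0]'

```text
t: 13.7
tool_pos: [0.4901, 0.0959, 0.3799]
orientation: [-3.132, -0.24, -0.0]
force: [0.1, -1.0, -0.4]
opening: 0.0197
gripper_force: 30.0
```

```bash
python3 - <<'E'
from st import st; st()
E
```

```text
t 13.7 foot rail-frame mm x -7.6 (want -8) y 97.2  z 150.2 yaw 8.756365782834962 F [ 0.15 -0.97 -0.41] T [-0.192  0.02   0.002]
```

drive_tool --moves '[0,0,-1,0,0,0,0,0,0,-1,0,0,0,0,0,0,-1,0,0,0,0,0,0,-1,0,0,0,0,0,0,0,0,0,0,0]'

```text
t: 14.2
tool_pos: [0.4895, 0.0999, 0.3799]
orientation: [-3.132, -0.24, -0.0]
force: [-0.3, -0.1, 0.8]
opening: 0.0202
gripper_force: 30.0
```

drive_tool --moves '[0,0,-1,0,0,0,0,0,0,-1,0,0,0,0,0,0,0,0,0,0,0]'

```text
t: 14.5
tool_pos: [0.4892, 0.1018, 0.3799]
orientation: [-3.132, -0.24, -0.0]
force: [0.7, -1.8, 0.6]
opening: 0.02
gripper_force: 30.0
```

drive_tool --moves '[0,0,-1,0,0,0,0,0,0,-1,0,0,0,0,0,0,0,0,0,0,0]'

```text
t: 14.8
tool_pos: [0.4889, 0.1036, 0.3799]
orientation: [3.132, 0.24, 0.0]
force: [0.5, -3.4, 1.5]
opening: 0.0199
gripper_force: 30.0
```

drive_tool --moves '[0,0,-1,0,0,0,0,0,0,0,0,0,0,0,0,0,0,0,0,0,0]'

```text
t: 15.1
tool_pos: [0.4888, 0.1044, 0.3799]
orientation: [3.132, 0.239, 0.0]
force: [1.5, -5.6, 1.4]
opening: 0.0199
gripper_force: 30.0
```

```bash
python3 - <<'E'
from st import st; st()
from plant import robot
import cv2
c=robot.read_camera("scene");im=c["color"][130:230,200:370,::-1];cv2.imwrite("pics/s4.png",cv2.resize(im,None,fx=4.5,fy=4.5,interpolation=cv2.INTER_CUBIC))
E
```

```text
t 15.1 foot rail-frame mm x -7.6 (want -8) y 105.8  z 150.2 yaw 8.73730658194532 F [ 1.51 -5.65  1.41] T [-1.103 -0.067  0.056]
```

View pics/s4.png

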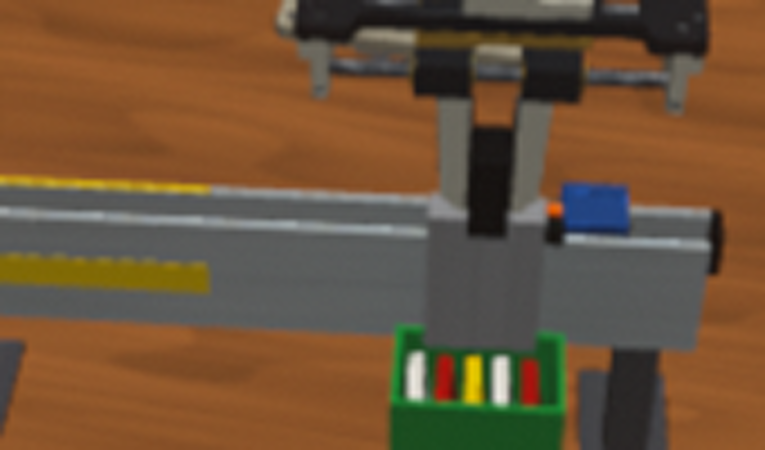

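The crop shows the hook end at px 545 against the black buffer (555,230), with the flag pushed back almost to the blue stop. I ease the buffer load down to about 2–3 N and let go.

drive_tool --moves '[0,0,0.5,0,0,0,0,0,0,0.5,0,0,0,0,0,0,0,0,0,0,0,0,0,0,0,0,0,0]'

```text
t: 15.55
tool_pos: [0.4889, 0.1038, 0.3799]
orientation: [-3.132, -0.24, -0.0]
force: [-0.9, -1.9, 0.9]
opening: 0.02
gripper_force: 30.0
```

drive_tool --moves '[20,0,0,0,0,0,0,20,0,0,0,0,0,0,21,0,0,0,0,0,0,22,0,0,0,0,0,0,24,0,0,0,0,0,0,28,0,0,0,0,0,0,32,0,0,0,0,0,0,36,0,0,0,0,0,0]' --grip_force 5

```text
t: 16.35
tool_pos: [0.4888, 0.1038, 0.3798]
orientation: [-3.132, -0.24, 0.0]
force: [0.8, -0.4, 0.3]
opening: 0.0346
gripper_force: 0.0
```

```bash
python3 - <<'E'
from st import st; st()
from plant import robot
import cv2
c=robot.read_camera("scene");im=c["color"][130:230,200:370,::-1];cv2.imwrite("pics/s5.png",cv2.resize(im,None,fx=4.5,fy=4.5,interpolation=cv2.INTER_CUBIC))
E
```

```text
t 16.35 foot rail-frame mm x -7.7 (want -8) y 105.2  z 150.1 yaw 8.75965361068495 F [ 0.84 -0.36  0.28] T [-0.024 -0.03   0.053]
```

View pics/s5.png

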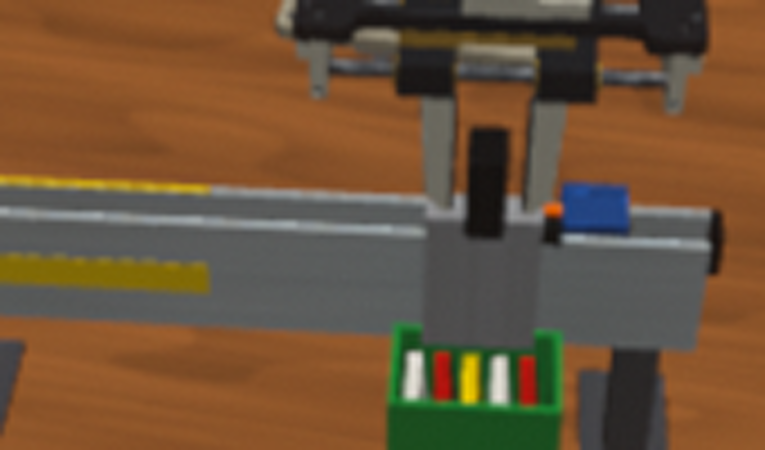

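After release the caddy hangs seated, its hook end (540,230) still at the buffer and the flag (553,210) still pushed back. I retreat straight up.

drive_tool --moves '[45,0,0,0,0,0,0,45,0,0,-10,0,0,0,45,0,0,-25,0,0,0,45,0,0,-30,0,0,0,45,0,0,-30,0,0,0,45,0,0,-10,0,0,0,45,0,0,0,0,0,0,45,0,0,0,0,0,0]'

```text
t: 17.2
tool_pos: [0.4888, 0.1037, 0.4837]
orientation: [3.132, 0.24, -0.002]
force: [0.1, -0.3, 0.0]
opening: 0.0447
gripper_force: 0.0
```

```bash
python3 - <<'E'
from st import st; st()
from plant import robot
import cv2,numpy as np
from h import *
c=robot.read_camera("scene");P=cloud(c);th=np.radians(8.75);X,Y,z=P[...,0],P[...,1],P[...,2]
xr=X*np.cos(th)+Y*np.sin(th);yr=-X*np.sin(th)+Y*np.cos(th)
S=cv2.cvtColor(c["color"],cv2.COLOR_RGB2HSV)[...,1]
pl=(S<60)&(z>.11)&(z<.168)&(abs(yr-.028)<.025)&(xr>.492)&(xr<.52)
A=np.c_[z[pl],yr[pl],np.ones(pl.sum())]
print("plate",pl.sum(),np.linalg.lstsq(A,xr[pl],rcond=None)[0].round(4))
im=c["color"][130:230,200:370,::-1];cv2.imwrite("pics/s6.png",cv2.resize(im,None,fx=4.5,fy=4.5,interpolation=cv2.INTER_CUBIC))
E
```

```text
t 17.2 foot rail-frame mm x -7.7 (want -8) y 105.1  z 254.0 yaw 8.753158087918337 F [ 0.08 -0.26  0.02] T [-0.013  0.025 -0.008]
plate 389 [0.0217 0.001  0.4934]
```

View pics/s6.png

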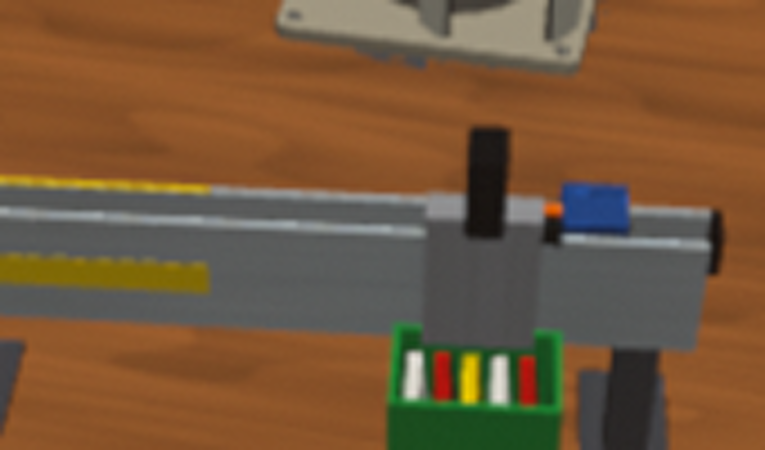

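The caddy hangs upright (tilt about 1.2°) and in line with the rail, against the buffer at (552,230). The gripper is clear.

```bash
python3 -c "
from plant import robot; print(robot.close_job())"
```

```text
the job is handed in; nothing more can be done
None
```

The caddy is hung, slid to the end stop and released: seated in the groove, upright and in line with the rail, resting against the buffer with the flag pushed back, and the job is handed in (the verdict was not shown).

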